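# Frame the stamp and hold the magnifier over it

### The arm

A 7-joint arm with a two-finger parallel gripper is mounted at the origin on the work surface. World frame = base frame: x ahead of the robot, y to its left, z up, the work surface at z = 0. Lengths are in mm, angles in rad, forces in N, time in s.
With the tool pointing down it reaches from about 350 to 900 mm from the base axis. Payload 8.1 kg.
Tool frame: the origin (TCP) lies on the front face of the gripper's body, between the roots of the fingers; the fingertips stand 73 mm ahead of it and the grasp point (between the pads) lies 54 mm ahead of it; z points along the fingers, y is the line along which they close (so a half turn about z gives the same grasp; the last joint's range is limited). The gripper opens to 85 mm and grips with 20 to 120 N. Pads are 22 mm wide; open, the fingers measure 114 mm over their backs; the gripper's body (76 mm by 85 mm) begins 54 mm behind the grasp point. The pads swing forward as they close: fully open they stand 13 mm farther back than shut.
Start: joints at [-1.33, 0.434, 0.025, 1.573, -0.012, 1.134, -0.075], TCP at [210.693, 588.427, 303.923] pointing down, gripper open.
Joint ranges: [-2.62, 2.62], [-0.44, 2.09], [-1.27, 1.32], [0.08, 2.57], [-1.32, 4.46], [0.12, 2], [-2.74, 2.74]. Speed limits (rad/s): [2.22, 2.22, 3.01, 3.01, 3.14, 3.14, 3.14].

### API

Orientations are given as [roll, pitch, yaw] about the fixed x, y, z axes, in that order (R = Rz(yaw) Ry(pitch) Rx(roll)).
In Python, from plant import env, eyes, spotter gives the robot as it stands.
- The arm moves only by the shell command python3 -m crank 'ROWS' [OPENING] [FORCE]. ROWS is JSON, a list of rows, each a list of 6 numbers: the shift along the tool's x, y, z in mm, then the turn, a rotation vector about the tool's x, y, z in rad. In form: [[x, y, z, rx, ry, rz], ...]. A call has 1 to 10 rows; each row shifts and turns the commanded pose from where the row before left it, along the tool's axes as they then stand; what a row does not reach is not made up. A row lasts 1/12 s, in which the tool goes at most 41.7 mm and 7.16 degrees, less where a joint would pass 70% of its speed; a pose out of reach is approached as far as the arm can. A call is refused whole if a number of a shift passes 41.7 or a number of a turn 0.125, either way. A call with a gripper value outside its range is refused whole. OPENING is the gripper command: -1 is shut, 1 is fully open, values between are in proportion, set as the call begins (- or left out, the last holds). The fingers move at their own pace and stop on an object; FORCE is the grip in N (left out, the last holds). Time passes only in rows, so rows that do not move let the fingers close. It gives the time, the measured TCP pose, the force, the opening and the grip force at its end, in the units of the state.
- env.sense(): the state, without advancing time (a new reading comes with each control period).
- eyes.get_image(name): name is "side" or "top" or "wrist"; returns a dict with "color" (480x640x3 uint8, blue, green, red), "z_map" (480x640 float32, mm along the optical axis (not along the pixel's ray), 0 where there is no reading), "camera_matrix" (3x3 intrinsics, pixels), "rvec" (rotation vector, rad) and "tvec" (3), from world to camera coordinates, as OpenCV has them. Camera axes: x right, y down, z forward; pixel columns grow to the right and rows downward; lengths in mm; the calibration is good to about 2 mm. A picture is of the moment at which its call begins.
- env.close_job(): hands the job in; it is judged then, once.
Trained networks look in a picture, given as the dict that the camera call returned (one of the last four; its "shot" number tells which), for a name from the list of things; names that differ only in an ending like _2 or _b are one class to them, and where a whole thing is asked for, a point or a joint stands for the part that bears it (a point fixed in the world has none). Each returns a list of dicts, best first, with "confidence" (0 to 1); they miss things now and then, are a little off and sometimes report something else, mostly with a low value. They report only what shows in the picture. A call takes as long as a camera call. They do not tell look-alikes from the thing itself.
- spotter.trace(query, picture): "region" (480x640 bool, what is visible of it).
- spotter.spot_point(query, picture): "point" ([x, y, z] in mm, in world coordinates, good to about 4 mm: a listed point, or the origin of a listed thing).
The state is a dict: "t": time; "qpos": joint angles; "qd": joint speeds; "joint_torque": joint torques, N m; "ee_pos": TCP position; "eef_rot": TCP orientation; "wrist_force": force on the tool from outside, world axes, zero at the start; "torque": the same for the moment, N m; "finger_gap": opening from 0.0 (shut) to 1.0 (fully open); "grip_force": force on a finger pad.
Only numpy, scipy, OpenCV 4.12 (cv2) and the standard library are available. Lean on these libraries where they do the work, as an engineer would, in place of code of your own. Each camera call takes 0.05 s, during which the arm holds its last target. There are 200 camera calls.

### The job

First slide the reading frame along its rail on the drawing board until the round stamp on the sheet sits in the middle of its square window. Then lift the magnifying glass off its rest and hold it level and still over the framed stamp, its lens centred above the stamp and about 10 cm above the sheet; the program finishes while still holding it there. Leave the mug, the stapler and the pen cup where they stand.

Things in the scene. Friction and masses are not known exactly. Their poses are not given: they have to be found in the camera images.
- board: Grey fixed drawing board, 240 (its x) x 280 (its y) x 12 mm; the white sheet on it lies 13 mm above the desk. Origin: centre of the underside, on the desk; z up. Turned by up to about 20 degrees. On its edge nearer the robot (own x = -100 mm) an aluminium rail 250 mm long runs parallel to its y axis.
- cursor (a joint): Position of the sliding reading frame along the rail in m, 0 to 0.17, growing toward the board's +y; stiff enough to stay where it is left (moves at about 2 N). It starts near 0.
- cursor_grip (a point): Grip point in the frame's carriage, 54 mm above the desk, inside an upright black tab 24 mm (board x) x 16 mm (board y) with its top 69 mm above the desk. The tab stands on a steel block on the rail, 40 x 34 mm, top 30 mm above the desk. A flat arm 14 mm wide, top 22 mm above the desk, leads along board +x to the window. Axes as the board's.
- window (a point): Centre of the frame's square window, at the sheet's surface, 110 mm from the carriage along the board's +x. The frame is bare aluminium, opening 56 x 56 mm, outside 68 x 68 mm, its top 22 mm above the desk; it moves with the carriage.
- stamp: Round stamp printed on the sheet: the only round mark, two dark rings and a dot, 34 mm across; its origin is its centre, at the sheet's surface. It lies on the line along which the window's centre slides.
- magnifier: Loose magnifying glass, 0.10 to 0.19 kg, level on its rest, underside 36 mm above the desk. Black rim 90 mm across, 12 mm thick. Origin: lens centre at the rim's underside; own z up; handle along own -x, from 63 to 175 mm from the origin, black, flat-sided, 18 mm wide, 14 mm high (own z 0 to 14 mm). Centre of mass at own x = -73 mm. Good grip: from above across the handle at own x = -85 mm.
- rest: Fixed low pale wooden rest under the magnifier: base 230 (its x) x 56 x 6 mm. Origin: centre of the underside, on the desk. A block under the rim's far edge (own x 87 to 109 mm) and a fork under the handle's end (own x -104 to -92 mm; cheeks 24 mm apart, 8 mm high) carry it. The lens centre lies at own x = 65 mm, the handle toward own -x.
- mug: Ceramic mug, 82 mm across, 95 mm high, handle at its +y; origin at the centre of its underside. To be left alone.
- stapler: Stapler, 130 x 36 x 48 mm, lying along its x; origin at the centre of its underside. To be left alone.
- pen_cup: Round pen cup, 72 mm across, 90 mm high, with pens up to 140 mm; origin at the centre of its underside. To be left alone.
Not all that is in view belongs to the job. What is shaped like the magnifier but red is not meant.

How it is judged (in metres and radians):
On the way, in this order (a step that is already met when the one before it is completed fails the run):
1. the stamp sits in the middle of the reading frame's window, the frame standing still (horizontal distance between window and stamp below 0.008 m and velocity of joint cursor between -0.01 and 0.01 m/s), for 0.3 s.
2. the magnifier is lifted clear of its rest, at least 30 mm, in the fingers (z of magnifier in the frame of rest above 0.066 m and contact force between magnifier and the fingers above 0.5 N and contact force between magnifier and rest below 0.1 N), for 0.2 s.
At the end, for the whole second after the job is handed in: The stamp is within 8 mm of the window's centre; the magnifier is held in the fingers and touches nothing else, its lens centre within 20 mm of the stamp sideways, its underside 70 to 140 mm above the sheet, tilted less than 0.12 rad (7 degrees), and still (below 20 mm/s and 0.1 rad/s) (horizontal distance between window and stamp below 0.008 m and horizontal distance between magnifier and stamp below 0.02 m and z of magnifier in the frame of stamp between 0.07 and 0.14 m and angle between magnifier's own z axis and vertical below 0.12 rad and linear speed of magnifier below 0.02 m/s and angular speed of magnifier below 0.1 rad/s and contact force between magnifier and the fingers above 0.5 N and contact force between magnifier and board below 0.1 N and contact force between magnifier and rest below 0.1 N and contact force between magnifier and mug below 0.1 N and contact force between magnifier and stapler below 0.1 N and contact force between magnifier and pen_cup below 0.1 N); the arm keeps its last pose, push and grip.
It fails at once if the mug is pushed more than 20 mm or tipped (distance of mug from where it was at the start of the episode above 0.02 m or angle between mug's own z axis and vertical above 0.3 rad).
It fails at once if the stapler is pushed more than 20 mm or tipped (distance of stapler from where it was at the start of the episode above 0.02 m or angle between stapler's own z axis and vertical above 0.3 rad).
It fails at once if the pen cup is pushed more than 20 mm or tipped (distance of pen_cup from where it was at the start of the episode above 0.02 m or angle between pen_cup's own z axis and vertical above 0.3 rad).
It also fails if it takes over 58 s, if anything falls off the work surface, if the arm or the gripper's body presses on something with over 40 N, if the wrist force passes 120 N, or if a joint passes its speed limit or range.

## Working session

There is one attempt and no reset: what is moved stays moved. The work goes in short steps, Python scripts to look and compute and a shell command to move; the robot and the scene stay as the last step left them, time stands still between calls to the robot, and variables do not carry over. Pictures are saved under pics/ and viewed, at most 10 in all, crops included, and the job is handed in when it is done.

```bash
mkdir -p pics; ls; cat > h.py <<'E'
import numpy as np, cv2
from scipy.spatial.transform import Rotation as R
from plant import env, eyes, spotter
def cam(n):
    p=eyes.get_image(n); return p
def unproj(p,u,v,z=None,plane=None):
    K=p["camera_matrix"];Rm=cv2.Rodrigues(np.array(p["rvec"],float))[0];t=np.array(p["tvec"],float).ravel()
    d=np.linalg.inv(K)@np.array([u,v,1.0])
    if plane is not None:
        c=-Rm.T@t; w=Rm.T@d; return c+w*(plane-c[2])/w[2]
    return Rm.T@(d*z-t)
def cloud(p,mask):
    v,u=np.nonzero(mask&(p["z_map"]>0)); z=p["z_map"][v,u]
    K=p["camera_matrix"];Rm=cv2.Rodrigues(np.array(p["rvec"],float))[0];t=np.array(p["tvec"],float).ravel()
    d=(np.linalg.inv(K)@np.vstack([u,v,np.ones_like(u)]))*z
    return (Rm.T@(d-t[:,None])).T
def proj(p,P):
    return cv2.projectPoints(np.array(P,float).reshape(-1,3),np.array(p["rvec"],float),np.array(p["tvec"],float),p["camera_matrix"],None)[0].reshape(-1,2)
E
python3 - <<'E'
from h import *
s=env.sense(); print({k:np.round(v,3) for k,v in s.items()})
p=cam("top"); cv2.imwrite("pics/top1.png",p["color"])
for q in ["board","cursor_grip","window","stamp","magnifier","rest","mug","stapler","pen_cup"]:
    for r in spotter.spot_point(q,p): print(q,np.round(r["point"]),round(r["confidence"],2),np.round(proj(p,r["point"])[0]))
E
```

```text
pics
{'t': np.float64(0.0), 'qpos': array([-1.33 ,  0.435,  0.025,  1.574, -0.012,  1.134, -0.075]), 'qd': array([-0.   , -0.001,  0.001, -0.001,  0.001,  0.   , -0.002]), 'joint_torque': array([ 2.0000e-03, -6.7046e+01,  1.0250e+00, -3.1622e+01,  1.6000e-02,
        1.3000e-02, -0.0000e+00]), 'ee_pos': array([210.574, 588.044, 303.122]), 'eef_rot': array([-3.14 ,  0.   ,  2.798]), 'wrist_force': array([-0.649, -0.036, -0.525]), 'torque': array([ 0.035, -0.029, -0.043]), 'grip_force': np.float64(0.0), 'finger_gap': np.float64(1.0)}
board [548. 187.   2.] 0.81 [193. 256.]
cursor_grip [433. 148.  52.] 0.63 [206. 312.]
window [546. 125.  12.] 0.69 [222. 256.]
stamp [556. 180.  12.] 0.51 [195. 251.]
magnifier [ 608. -223.   35.] 0.62 [394. 220.]
magnifier [ 381. -375.   -3.] 0.61 [471. 332.]
magnifier [758. 242.   0.] 0.36 [168. 156.]
rest [ 546. -215.    2.] 0.87 [389. 253.]
mug [770. -33.  -3.] 0.93 [298. 149.]
mug [546. 126.  11.] 0.65 [222. 256.]
stapler [ 761. -202.   -2.] 0.7 [379. 151.]
pen_cup [757. 244.   2.] 0.56 [167. 157.]
```

View pics/top1.png

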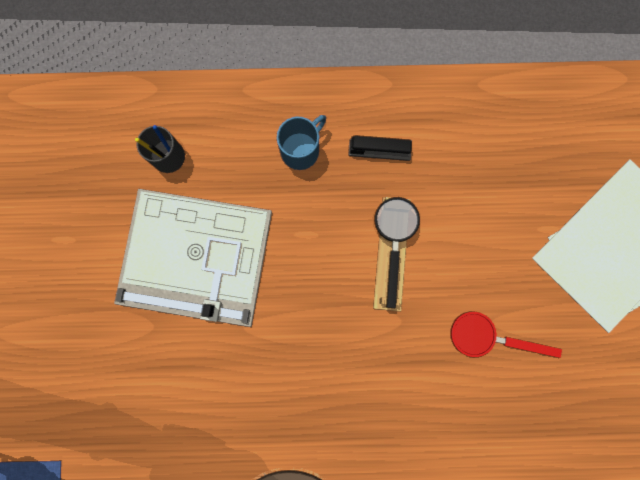

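```bash
python3 - <<'E'
from h import *
p=cam("top")
for q in ["board","cursor_grip","magnifier","rest"]:
    for r in spotter.trace(q,p)[:2]:
        c=cloud(p,r["region"]); m=r["region"].astype(np.uint8)
        b=cv2.minAreaRect(c[:,:2].astype(np.float32)); print(q,round(r["confidence"],2),m.sum(),np.round(b[0]),np.round(b[1]),round(b[2],1),np.round(np.percentile(c[:,2],[5,50,95])))
cv2.imwrite("pics/crop1.png",cv2.resize(p["color"][150:370,130:500],None,fx=2.1,fy=2.1,interpolation=cv2.INTER_CUBIC))
E
```

```text
board 0.95 16056 [547. 186.] [286. 242.] 79.1 [ 9. 13. 22.]
cursor_grip 0.64 906 [499. 136.] [ 71. 163.] 79.7 [18. 23. 69.]
magnifier 0.73 2042 [ 350. -435.] [223.  85.] 64.3 [ 5.  9. 16.]
magnifier 0.6 2195 [ 546. -208.] [ 89. 215.] 73.9 [41. 45. 51.]
rest 0.8 1393 [ 543. -219.] [ 60. 231.] 82.2 [ 2.  6. 41.]
```

View pics/crop1.png

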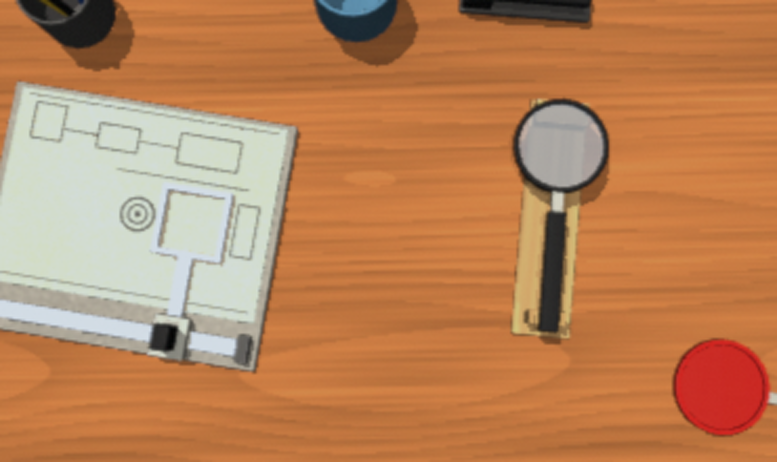

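The black magnifier is at (397,220), and the red look-alike is at (473,334), which I reject. The stamp is at (195,252), left of the window at (222,256), and the tab is at (208,311). So the frame has to go about 56 mm along board +y. First I go above the tab.

```bash
python3 -m crank '[[-29,-27,7,0,0,0],[-29,-27,7,0,0,0],[-29,-27,7,0,0,0],[-29,-27,7,0,0,0],[-29,-27,7,0,0,0],[-29,-27,7,0,0,0],[-29,-27,7,0,0,0],[-29,-27,7,0,0,0],[-29,-27,7,0,0,0],[-29,-27,7,0,0,0]]' 0.2
python3 -m crank '[[-30,-30,0,0,0,0],[-30,-30,0,0,0,0],[0,0,0,0,0,-0.077],[0,0,0,0,0,-0.077],[0,0,0,0,0,0],[0,0,0,0,0,0]]'
cat >> h.py <<'E'
def delta(target, yaw=None):
    "tool-frame shift of TCP to target (mm) and turn about tool z to yaw (shift first)"
    s=env.sense(); r=R.from_euler("xyz",s["eef_rot"])
    d=r.inv().apply(np.array(target)-s["ee_pos"]); 
    dy=None if yaw is None else -((yaw-s["eef_rot"][2]+np.pi)%(2*np.pi)-np.pi)
    print("pose",np.round(s["ee_pos"],1),np.round(s["eef_rot"],3),"shift",np.round(d,1),"turn",dy,"t",round(float(s["t"]),2))
E
python3 - <<'E'
from h import *
p=cam("wrist"); cv2.imwrite("pics/w1.png",p["color"])
for q in ["cursor_grip","window","stamp"]:
    for r in spotter.spot_point(q,p)[:2]: print(q,np.round(r["point"],1),round(r["confidence"],2),np.round(proj(p,r["point"])[0]))
for r in spotter.trace("cursor_grip",p)[:1]:
    c=cloud(p,r["region"]);c=c[c[:,2]>62]
    if len(c)>20: b=cv2.minAreaRect(c[:,:2].astype(np.float32));print(b,c[:,2].max())
delta([433,148,200],np.deg2rad(169.1))
E
```

```text
t: 1.58
ee_pos: [393.3, 234.8, 234.0]
eef_rot: [3.141, 0.0, 2.798]
wrist_force: [1.0, 0.5, 0.6]
finger_gap: 0.599
grip_force: 0.0
t: 2.08
ee_pos: [428.3, 161.2, 234.0]
eef_rot: [3.141, 0.0, 2.949]
wrist_force: [0.0, 0.2, 0.4]
finger_gap: 0.604
grip_force: 0.0
cursor_grip [437.  146.8  56.5] 0.61 [298. 252.]
window [551.9 180.2  13.8] 0.35 [359. 342.]
stamp [550.7 181.5  10.7] 0.9 [360. 339.]
stamp [542.1 188.   -1.1] 0.56 [364. 323.]
((437.2615051269531, 147.01058959960938), (15.848179817199707, 23.793506622314453), 80.89582061767578) 70.48686950929901
pose [428.1 161.6 233.9] [3.141 0.    2.952] shift [ -7.3 -12.4  33.9] turn 0.0002493614687724133 t 2.33
```

View pics/w1.png

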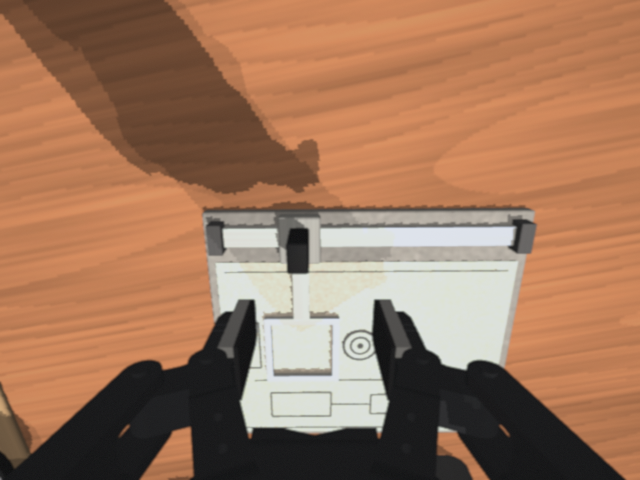

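The tab is at (298,250), the window centre about (303,347) and the stamp (360,344). The rail is parallel to the fingers' closing line. I work out the slide and the shift.

```bash
python3 - <<'E'
from h import *
p=cam("wrist")
g=cv2.cvtColor(p["color"],cv2.COLOR_BGR2GRAY)
m=(g[322:366,340:376]<110); v,u=np.nonzero(m); print(len(u),(u.min()+u.max())/2+340,(v.min()+v.max())/2+322)
st=unproj(p,(u.min()+u.max())/2+340,(v.min()+v.max())/2+322,plane=13.)
a,b=[unproj(p,*q,plane=13.) for q in [(220,251),(520,251)]]
e=(b-a)/np.linalg.norm(b-a); th=np.arctan2(-e[0],e[1]); print("stamp",st,"rail yaw",np.degrees(th))
tab=np.array([437.2,147.0]); bx=np.array([np.cos(th),np.sin(th)]);by=np.array([-np.sin(th),np.cos(th)])
w=tab+110*bx; print("win",w,"to go",(st[:2]-w)@by,(st[:2]-w)@bx)
delta([437.2,147,111],np.pi+th)
E
```

```text
93 366.5 337.5
stamp [548.51290035 188.21995954  13.        ] rail yaw -10.819731797595768
win [545.24449273 126.35084529] to go 61.38279017487418 -8.403740627981232
pose [428.1 161.5 233.9] [ 3.142 -0.     2.952] shift [-11.7 -12.6 122.9] turn -0.0009714574442329926 t 2.38
```

```bash
python3 -m crank '[[-6,-6,0,0,0,0],[-6,-7,0,0,0,0],[0,0,20,0,0,0],[0,0,20,0,0,0],[0,0,20,0,0,0],[0,0,20,0,0,0],[0,0,20,0,0,0],[0,0,15,0,0,0],[0,0,8,0,0,0],[0,0,0,0,0,0]]' 0.2
python3 -m crank '[[0,0,0,0,0,0],[0,0,0,0,0,0],[0,0,0,0,0,0],[0,0,0,0,0,0],[0,0,0,0,0,0],[0,0,0,0,0,0],[0,0,0,0,0,0],[0,0,0,0,0,0]]' -1 40
python3 - <<'E'
from h import *
p=cam("top"); c=p["color"]
k=cv2.resize(c[225:285,170:250],None,fx=8,fy=8,interpolation=cv2.INTER_CUBIC); cv2.imwrite("pics/t2.png",k)
h=cv2.HoughCircles(cv2.cvtColor(k,cv2.COLOR_BGR2GRAY),cv2.HOUGH_GRADIENT,1,100,param1=80,param2=20,minRadius=20,maxRadius=80)
if h is not None:
  for x,y,r in h[0][:3]: print(x,y,r, np.round(unproj(p,(x+.5)/8-.5+170,(y+.5)/8-.5+225,plane=13.),1))
print(spotter.spot_point("stamp",p)[:2])
print(spotter.spot_point("window",p)[:2])
E
```

```text
t: 3.22
ee_pos: [437.3, 145.1, 109.6]
eef_rot: [-3.14, -0.002, 2.951]
wrist_force: [-0.7, -0.7, -0.7]
finger_gap: 0.597
grip_force: 0.0
t: 3.88
ee_pos: [438.3, 146.3, 111.9]
eef_rot: [3.14, 0.002, 2.952]
wrist_force: [0.0, -1.4, 6.4]
finger_gap: 0.181
grip_force: 40.6
204.5 216.5 68.3 [554.9 179.7  13. ]
[{'point': [611.4, -225.6, 34.3], 'confidence': 0.7}, {'point': [557.3, 182.1, 11.9], 'confidence': 0.49}]
[{'point': [546.7, 123.2, 13.8], 'confidence': 0.66}]
```

View pics/t2.png

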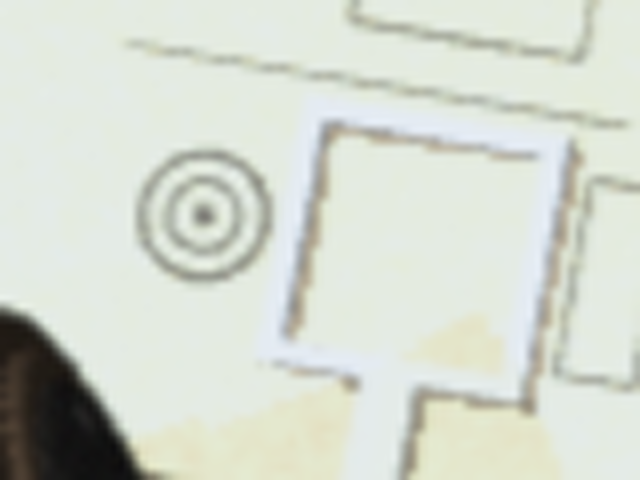

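The stamp is at crop (204,216), which is (555,180) in the world. The window centre is at about crop (423,253). I slide roughly 55 mm along tool +y.

```bash
python3 -m crank '[[0,3,0,0,0,0],[0,6,0,0,0,0],[0,7,0,0,0,0],[0,7,0,0,0,0],[0,7,0,0,0,0],[0,7,0,0,0,0],[0,7,0,0,0,0],[0,6,0,0,0,0],[0,5,0,0,0,0],[0,0,0,0,0,0]]' -1 40
python3 -m crank '[[0,0,0,0,0,0],[0,0,0,0,0,0]]'
python3 - <<'E'
from h import *
p=cam("top"); c=p["color"]
k=cv2.resize(c[215:290,160:245],None,fx=8,fy=8,interpolation=cv2.INTER_CUBIC); cv2.imwrite("pics/t3.png",k)
print(spotter.spot_point("window",p)[:2])
# predicted window outline and stamp given position of tcp
s=env.sense(); print(s["ee_pos"],s["wrist_force"])
a=p["z_map"]; r=spotter.trace("window",p)
if r:
  q=cloud(p,r[0]["region"]); th=np.deg2rad(-10.8); M=np.array([[np.cos(th),np.sin(th)],[-np.sin(th),np.cos(th)]])
  st=np.array([554.9,179.7]); l=(q[:,:2]-st)@M.T; f=l[(abs(l[:,0])<45)&(abs(l[:,1])<60)&(q[:,2]>18)&(q[:,2]<27)]
  print(len(f),"x",np.percentile(f[:,0],[2,98]),"y",np.percentile(f[f[:,0]>-25][:,1],[2,98]))
E
```

```text
t: 4.87
ee_pos: [448.7, 201.5, 111.9]
eef_rot: [3.14, 0.002, 2.953]
wrist_force: [-2.1, 0.6, 5.0]
finger_gap: 0.176
grip_force: 40.5
t: 5.03
ee_pos: [448.6, 201.2, 112.0]
eef_rot: [3.139, 0.002, 2.953]
wrist_force: [-0.9, 2.1, 4.7]
finger_gap: 0.179
grip_force: 40.4
[]
[448.61777141 201.16815007 111.93468351] [-1.10185617  2.38773386  4.85884215]
373 x [-42.69442291  33.31367348] y [-33.0165801   33.81611055]
```

View pics/t3.png

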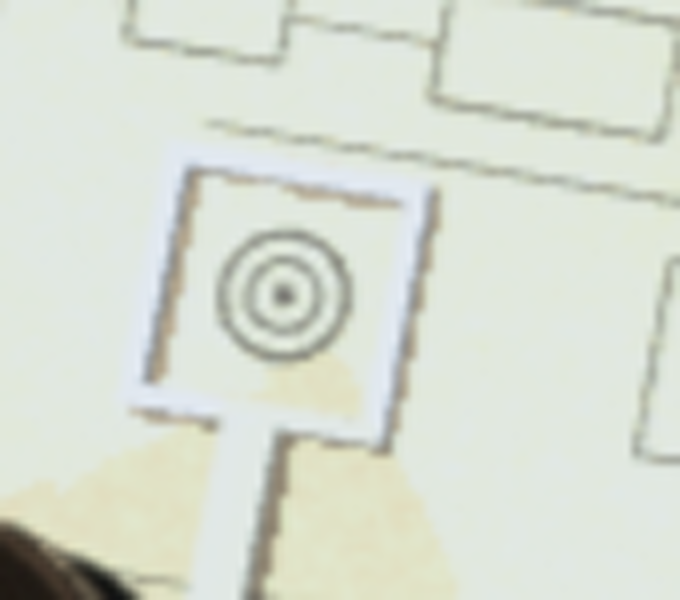

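The stamp, at (284,296) in the crop, sits in the middle of the window, and depth shows it off by under 1 mm. I release, rise and go over the magnifier's handle.

```bash
python3 -m crank '[[0,0,0,0,0,0],[0,0,0,0,0,0],[0,0,0,0,0,0],[0,0,0,0,0,0],[0,0,0,0,0,0],[0,0,-5,0,0,0],[0,0,-15,0,0,0],[0,0,-30,0,0,0],[0,0,-35,0,0,0],[0,0,-35,0,0,0]]' 0.2
python3 -m crank '[[-14,-36,0,0,0,0],[-14,-36,0,0,0,0],[-14,-36,0,0,0,0],[-14,-36,0,0,0,0],[-14,-36,0,0,0,0],[-14,-36,0,0,0,0],[-14,-36,0,0,0,0],[-14,-36,0,0,0,0],[-14,-36,0,0,0,0],[-14,-36,0,0,0,0]]'
python3 -m crank '[[-13,-33,0,0,0,0],[0,0,0,0,0,0],[0,0,0,0,0,0],[0,0,0,0,0,0]]'
python3 - <<'E'
from h import *
p=cam("wrist"); cv2.imwrite("pics/w2.png",p["color"])
for r in spotter.spot_point("magnifier",p)[:2]: print(np.round(r["point"],1),round(r["confidence"],2),np.round(proj(p,r["point"])[0]))
for n in ["wrist","top"]:
  p=cam(n)
  for r in spotter.trace("magnifier",p)[:2]:
    c=cloud(p,r["region"]); c=c[(c[:,2]>46)&(c[:,2]<56)]
    if len(c)<30: continue
    print(n,r["confidence"],len(c),c.min(0),c.max(0))
    h=c[c[:,0]<c[:,0].max()-115]
    print("handle",cv2.minAreaRect(h[:,:2].astype(np.float32)),np.median(h[:,2]))
  for q in ["window","stamp","rest"]:
    print(n,q,[(np.round(r["point"],1),round(r["confidence"],2)) for r in spotter.spot_point(q,p)[:2]])
delta([525,-214,160])
E
```

```text
t: 6.02
ee_pos: [447.5, 199.6, 232.2]
eef_rot: [-3.14, -0.001, 2.951]
wrist_force: [0.2, 0.5, 0.4]
finger_gap: 0.601
grip_force: 0.0
t: 6.85
ee_pos: [517.4, -181.7, 231.3]
eef_rot: [3.141, 0.0, 2.952]
wrist_force: [0.6, 0.6, 0.7]
finger_gap: 0.597
grip_force: 0.0
t: 7.18
ee_pos: [523.8, -214.3, 230.8]
eef_rot: [3.141, -0.001, 2.951]
wrist_force: [0.3, 1.0, -0.3]
finger_gap: 0.603
grip_force: 0.0
[ 605.6 -226.3   36.4] 0.93 [319. 325.]
[ 375.9 -374.8    4.1] 0.87 [67. 72.]
wrist 0.58 5710 [ 435.00758384 -270.61119473   46.0004007 ] [ 652.9259812  -181.46678405   51.68442507]
handle ((486.9876708984375, -212.7777557373047), (18.02698516845703, 103.51383209228516), 83.85594940185547) 49.4792842514259
wrist window [(array([763.2, -33.8,   2.4]), 0.2)]
wrist stamp []
wrist rest [(array([ 544.9, -214.5,   -4.5]), 0.66)]
top window [(array([556.4, 181. ,  10.1]), 0.7)]
top stamp [(array([554.4, 181.7,  13.5]), 0.52)]
top rest [(array([ 544.9, -215.1,    2.5]), 0.56)]
pose [ 524.1 -214.6  230.9] [3.142 0.    2.952] shift [-0.8  0.7 70.9] turn None t 7.78
```

View pics/w2.png

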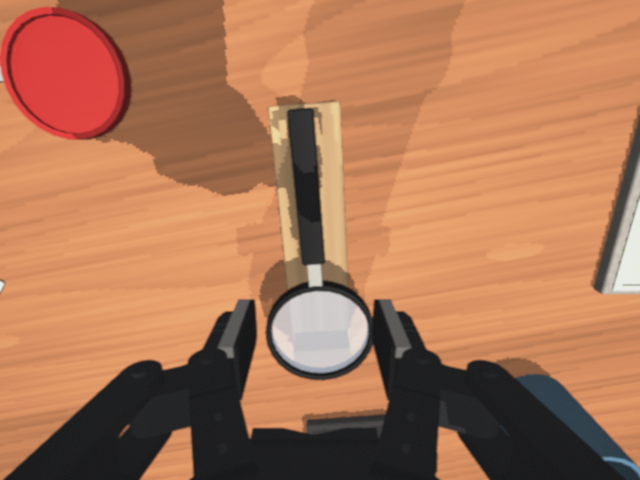

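The black magnifier (lens at (319,332), handle at (305,185)) lies on the pale rest. The red one at (65,72) is not meant. Its yaw is -6.1° and the grip point is (521.5, -216.5, 43). I descend and grip.

```bash
python3 -m crank '[[0,0,0,0,0,-0.083],[2.4,-2.2,20,0,0,0],[0,0,20,0,0,0],[0,0,20,0,0,0],[0,0,20,0,0,0],[0,0,20,0,0,0],[0,0,16,0,0,0],[0,0,12,0,0,0],[0,0,6,0,0,0],[0,0,0,0,0,0]]' 0.2
python3 -m crank '[[0,0,0,0,0,0],[0,0,0,0,0,0],[0,0,0,0,0,0],[0,0,0,0,0,0],[0,0,0,0,0,0],[0,0,0,0,0,0],[0,0,0,0,0,0],[0,0,0,0,0,0]]' -1 60
```

```text
t: 8.62
ee_pos: [521.0, -216.5, 95.8]
eef_rot: [3.141, -0.002, 3.035]
wrist_force: [0.3, -0.4, -0.1]
finger_gap: 0.602
grip_force: 0.0
t: 9.28
ee_pos: [522.0, -216.9, 98.0]
eef_rot: [-3.141, 0.002, 3.035]
wrist_force: [-0.6, 0.3, 6.8]
finger_gap: 0.198
grip_force: 59.0
```

```bash
python3 -m crank '[[0,0,-4,0,0,0],[0,0,-8,0,0,0],[0,0,-12,0,0,0],[0,0,-15,0,0,0],[0,0,-15,0,0,0],[0,0,-15,0,0,0],[0,0,-13,0,0,0],[0,0,-8,0,0,0],[0,0,0,0,0,0],[0,0,0,0,0,0]]' -1 60
python3 -m crank '[[0,0,0,0,0,0],[0,0,0,0,0,0],[0,0,0,0,0,0]]'
cat > m.py <<'E'
from h import *
def mag(p):
    s=env.sense()
    for r in spotter.trace("magnifier",p)[:3]:
        c=cloud(p,r["region"]); c=c[c[:,2]>90]
        c=c[c[:,2]<s["ee_pos"][2]-20]
        if len(c)<100: continue
        A=np.c_[c[:,:2]-c[:,:2].mean(0),np.ones(len(c))]
        for _ in range(3):
            k,*_r=np.linalg.lstsq(A,c[:,2],rcond=None); e=abs(A@k-c[:,2]); A,c=A[e<max(3,2*np.median(e))],c[e<max(3,2*np.median(e))]
        (x,y),rad=cv2.minEnclosingCircle(c[c[:,0]>c[:,0].max()-80][:,:2].astype(np.float32))
        print(r["confidence"],len(c),"slope",np.round(k,3),"lens",np.round([x,y,rad],1),"zmed",np.median(c[:,2]))
E
python3 - <<'E'
from m import *
for n in ["top","side"]: print(n); mag(cam(n))
delta([470,190,190])
E
```

```text
t: 10.12
ee_pos: [521.6, -216.6, 187.4]
eef_rot: [-3.142, 0.001, 3.035]
wrist_force: [1.2, 0.2, -1.7]
finger_gap: 0.199
grip_force: 58.7
t: 10.37
ee_pos: [521.1, -216.5, 186.1]
eef_rot: [3.141, -0.001, 3.035]
wrist_force: [0.2, 0.9, -2.3]
finger_gap: 0.195
grip_force: 58.7
top
0.63 752 slope [1.60000e-02 3.10000e-02 1.31742e+02] lens [ 608.8 -221.1   43.3] zmed 131.5070214157362
side
0.93 715 slope [-2.40000e-02 -1.10000e-02  1.34406e+02] lens [ 607.5 -221.9   45.9] zmed 133.49734408448592
pose [ 521.3 -216.6  186.6] [ 3.141e+00 -1.000e-03  3.035e+00] shift [ 94.5 398.8  -3.3] turn None t 10.57
```

Held level. I carry it over to the stamp.

```bash
python3 -m crank '[[2,10,0,0,0,0],[5,20,0,0,0,0],[7,28,0,0,0,0],[7,30,0,0,0,0],[7,30,0,0,0,0],[7,30,0,0,0,0],[7,30,0,0,0,0],[7,30,0,0,0,0],[7,30,0,0,0,0],[7,30,0,0,0,0]]'
python3 -m crank '[[7,30,1,0,0,0],[7,28,1,0,0,0],[6,25,2,0,0,0],[5,20,2,0,0,0],[4,15,2,0,0,0],[3,11,2,0,0,0],[0,0,0,0,0,0],[0,0,0,0,0,0],[0,0,0,0,0,0],[0,0,0,0,0,0]]'
python3 - <<'E'
from m import *
for n in ["top","side"]:
    p=cam(n); print(n); mag(p); cv2.imwrite(f"pics/f_{n}.png",p["color"])
delta([469.5,188,176])
E
```

```text
t: 11.4
ee_pos: [486.6, 58.7, 187.0]
eef_rot: [3.141, 0.0, 3.035]
wrist_force: [0.3, 0.9, -2.0]
finger_gap: 0.199
grip_force: 58.7
t: 12.23
ee_pos: [469.6, 186.9, 177.0]
eef_rot: [-3.141, 0.0, 3.033]
wrist_force: [0.8, -0.1, -2.1]
finger_gap: 0.198
grip_force: 58.7
top
side
0.77 2460 slope [-3.60000e-02 -1.00000e-02  1.25188e+02] lens [555.9 180.4  45.1] zmed 123.74739697446799
pose [469.6 187.5 177. ] [-3.142  0.     3.034] shift [0.1 0.4 1. ] turn None t 12.43
```

View pics/f_top.png

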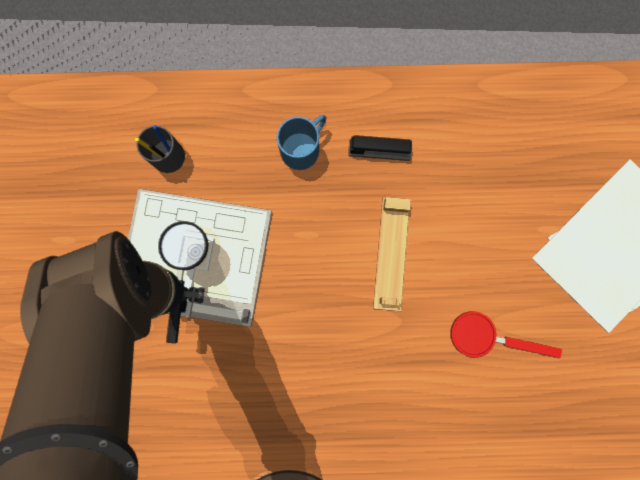

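View pics/f_side.png

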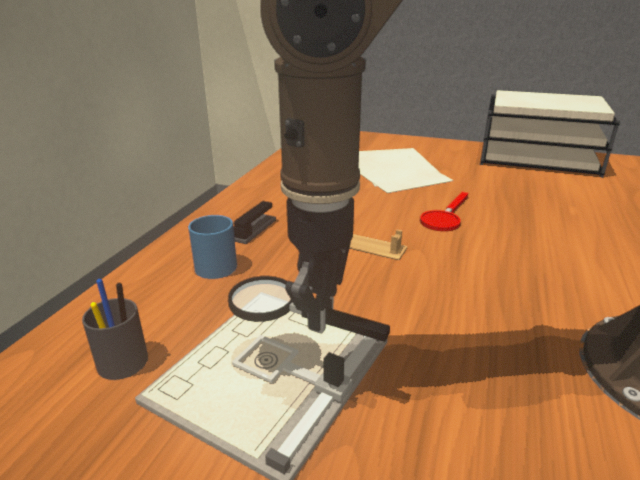

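Top view: the rim centre is at (184,245), displaced by parallax over the stamp at (195,252). Side view: the stamp is centred in the window at (265,359), the lens is level at (262,297), and depth puts it at (556,180). I let it settle and hand in.

```bash
python3 -m crank '[[0,0,0,0,0,0],[0,0,0,0,0,0],[0,0,0,0,0,0],[0,0,0,0,0,0],[0,0,0,0,0,0],[0,0,0,0,0,0]]'
python3 -c "
from plant import env
print(env.close_job())"
```

```text
t: 12.93
ee_pos: [469.4, 188.3, 176.9]
eef_rot: [3.142, 0.0, 3.035]
wrist_force: [0.2, -0.9, -1.1]
finger_gap: 0.194
grip_force: 58.7
the job is handed in; nothing more can be done
None
```

The job is handed in at about 13 s; no verdict came back. By my measurements the stamp is within about 1 mm of the window's centre, and the magnifier is held level and still over it, about 1 mm off centre and 10 cm above the sheet.

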